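# Set the ratchet to loosen and break the filter's drain plug free

### The arm

A 6-joint arm with a two-finger parallel gripper is mounted at the origin on the work surface. World frame = base frame: x ahead of the robot, y to its left, z up, the work surface at z = 0. Lengths are in mm, angles in rad, forces in N, time in s.
With the tool pointing down it reaches from about 400 to 925 mm from the base axis. Payload 12.5 kg.
Tool frame: the origin (TCP) lies between the finger pads; the fingertips stand 11 mm ahead of it and the grasp point (between the pads) lies 8 mm behind it (env.tip_extent is the distance from the TCP to the fingertips, in mm); x points along the fingers, z is the direction in which the jaws open and shut, and the axes are right-handed (so a half turn about x gives the same grasp; the last joint's range is limited). The gripper opens to 95 mm and grips with 3 to 60 N. Pads are 20 mm wide; open, the fingers measure 119 mm over their backs; the gripper's body (75 mm by 180 mm) begins 59 mm behind the grasp point.
Start: joints at [1.162, 0.491, 1.559, -0, 1.092, -0.106], TCP at [186.354, 596.588, 225.661] pointing down, gripper open.
Joint ranges: [-3.1, 3.1], [-0.84, 2.19], [0.05, 2.79], [-1.13, 4.28], [0.06, 2.93], [-2.69, 2.69]. Speed limits (rad/s): [2.22, 2.22, 2.79, 3.14, 3.14, 3.14].

### API

Orientations are given as [roll, pitch, yaw] about the fixed x, y, z axes, in that order (R = Rz(yaw) Ry(pitch) Rx(roll)).
In Python, from cell import status, imaging, env gives the robot as it stands. The module is installed in compiled form; this text tells all that it offers.
- The arm moves only by the tool apply_moves, never from a script. Its argument "increments" is a list of rows, each a list of 5 numbers: the closure, from 0 (fully open) to 1 (shut), then the shift along the tool's x, y, z in mm, then the turn about the tool's x in degrees. A call has 1 to 10 rows; each row shifts and turns the commanded pose from where the row before left it, along the tool's axes as they then stand; what a row does not reach is not made up. A row lasts 1/10 s, in which the tool goes at most 50 mm and 8.59 degrees, less where a joint would pass 70% of its speed; a pose out of reach is approached as far as the arm can. A call with a gripper value outside its range is refused whole. The fingers move at their own pace and stop on an object; the grip force is fixed at half the most. Time passes only in rows, so rows that do not move let the fingers close. It gives the time, the measured TCP pose, the force and the opening at its end, in the units of the state.
- status.state(): the state, without advancing time (a new reading comes with each control period).
- imaging.read_camera(name): name is "scene" or "top" or "wrist"; returns a dict with "pixels" (420x560x3 uint8, red, green, blue), "fovy" (degrees; the focal length in pixels is half the picture's height over the tangent of half this angle, whatever the lens; pixels are square), "cx", "cy" (the principal point, pixels), "R" (3x3) and "t" (3): a world point X has camera coordinates R X + t. Camera axes: x right, y down, z forward; pixel columns grow to the right and rows downward; lengths in mm; the calibration is good to about 2 mm. A picture is of the moment at which its call begins. There is no depth.
- env.job_done(): hands the job in, once; it reports no verdict.
The state is a dict: "t": time; "joints": joint angles; "qvel": joint speeds; "tau": joint torques, N m; "eef_pos": TCP position; "tcp_rot": TCP orientation; "ft_force": force on the tool from outside, world axes, zero at the start; "moment": the same for the moment, N m; "opening": opening from 0.0 (shut) to 1.0 (fully open).
Only numpy, scipy, OpenCV 4.12 (cv2) and the standard library are available. Lean on these libraries where they do the work, as an engineer would, in place of code of your own. Each camera call takes 0.05 s, during which the arm holds its last target. There are 200 camera calls.

### The job

The red-handled ratchet sits on the drain plug of the white filter housing, but its direction lever is set to tighten (towards the red dot). Flip the lever fully over to the loosen side, towards the green dot, and then swing the handle anticlockwise, seen from above, by a sixth of a turn (60 degrees) so that the plug turns loose. Leave the lever on loosen and let go of the ratchet, leaving it on the plug.

Things in the scene. Friction and masses are not known exactly. Their poses are not given: they have to be found in the camera images.
- reverser (a joint): Direction lever: black upright fin, 34 x 9 mm, 24 mm tall, on top of the ratchet's steel head. Its vertical pivot lies 30 mm from the plug's axis along the handle; the fin points outwards along the handle. Radians: 0 = along the handle, -0.6 = tighten stop (red dot), +0.6 = loosen stop (green dot); grows clockwise seen from above. Stays where left; 1.5 N moves it; below 0.4 the ratchet may slip.
- lever_tab (a point): Middle of the lever's fin, 28 mm from the lever's pivot, 13 mm above the flat top of the steel head and 11 mm below the fin's top. x axis: along the fin away from the pivot; z up. The head under it is a plate 64 mm wide that reaches 82 mm from the plug's axis.
- handle_grip (a point): Middle of the red grip, a level round bar 28 mm thick, 140 mm long, on its centre line: 155 mm from the plug's vertical axis, 27 mm below lever_tab, 66 mm above the lid. x axis: outwards along the handle; z up. It swings level about the plug's axis, about 70 deg anticlockwise to a stop, under 8 deg clockwise. Needs 4 N when it turns the plug, else 1 N. The loose blue ratchet is not used.
- plug (a joint): Turn of the grey plug (flange 72 mm across) under the ratchet. Radians: 0 = tight, grows anticlockwise (loosening), stop at 1.25; stays where left. Lever on loosen: the handle takes it along anticlockwise after 10 to 25 deg of play and give. Lever on tighten: the handle swings anticlockwise without it; then bring the handle back to its start before flipping the lever.

How it is judged:
By the outcome, as a careful person would: the job done as asked, in the order asked, and still so for the second after the job is handed in, with the robot touching nothing.
It also fails if it takes over 45 s, if anything falls off the work surface, if the arm or the gripper's body presses on something with over 40 N, if the wrist force passes 120 N, or if a joint passes its speed limit or range.

## Working session

There is one attempt and no reset: what is moved stays moved. The work goes in short steps, Python scripts to look and compute and a tool call to move; the robot and the scene stay as the last step left them, time stands still between calls to the robot, and variables do not carry over. Pictures are saved under pics/ and viewed, about 8 in all and at most 12, crops included, and the job is handed in when it is done.

Besides the shell and the picture viewer there is one more tool, called after ">>>" by a JSON object that holds its "method" and its "body". apply_moves: Moves the arm, as the interface text tells. Its arguments: {"type":"object","properties":{"increments":{"type":"array"}},"required":["increments"]}

```bash
mkdir -p pics
cat > h.py <<'E'
import numpy as np, cv2
from cell import status, imaging, env
def shot(n,f):
    d=imaging.read_camera(n); cv2.imwrite('pics/'+f,d['pixels'][:,:,::-1]); return d
def ray(d,u,v):
    f=d['pixels'].shape[0]/2/np.tan(np.radians(d['fovy'])/2)
    R=np.array(d['R']);t=np.array(d['t'])
    return -R.T@t, R.T@np.array([(u-d['cx'])/f,(v-d['cy'])/f,1.])
def onz(d,u,v,z):
    c,r=ray(d,u,v); return c+r*(z-c[2])/r[2]
def tri(obs):
    A=np.zeros((3,3));b=np.zeros(3)
    for d,u,v in obs:
        c,r=ray(d,u,v);r/=np.linalg.norm(r);P=np.eye(3)-np.outer(r,r);A+=P;b+=P@c
    X=np.linalg.solve(A,b)
    return X,[float(np.linalg.norm(np.cross(X-ray(d,u,v)[0],(lambda r:r/np.linalg.norm(r))(ray(d,u,v)[1])))) for d,u,v in obs]
def proj(d,X):
    f=d['pixels'].shape[0]/2/np.tan(np.radians(d['fovy'])/2)
    p=np.array(d['R'])@X+np.array(d['t']); return p[:2]/p[2]*f+[d['cx'],d['cy']]
E
python3 - <<'E'
from h import *
import pickle
D={n:shot(n,n+'0.png') for n in('scene','top','wrist')}
pickle.dump(D,open('d0.pkl','wb'))
for n,d in D.items(): print(n,d['fovy'],ray(d,280,210))
print(status.state())
cv2.imwrite('pics/a.png',cv2.resize(np.hstack([D[n]['pixels'] for n in('scene','top')])[:,:,::-1],(800,300)))
E
```

```text
scene 43.52823006326989 (array([851.84414032, 185.85316303, 716.82934913]), array([-0.50184814, -0.32876248, -0.80019521]))
top 51.79756211900492 (array([385.49197428, -20.25509069, 817.20147313]), array([ 0.2107605 ,  0.0357325 , -0.97695816]))
wrist 66.85498032331763 (array([123.55290633, 617.47488205, 385.31787317]), array([ 0.21262507, -0.06871361, -0.97478815]))
{'t': 0.15, 'joints': array([ 1.16241817e+00,  4.91425338e-01,  1.55929062e+00, -5.93556406e-05,
        1.09170312e+00, -1.05594321e-01]), 'qvel': array([-0.00040927, -0.00092385, -0.00337162, -0.00036498, -0.00031209,
       -0.00240762]), 'tau': array([ 1.46711736e-03, -6.12899995e+01, -2.58280760e+01,  6.92345831e-02,
        4.72542364e-02, -3.46613251e-05]), 'eef_pos': array([186.28554657, 596.42425173, 225.19983632]), 'tcp_rot': array([ 3.09962053,  1.56996822, -1.9155249 ]), 'ft_force': array([-0.72079193, -0.07665999, -0.41379842]), 'moment': array([-0.01979222,  0.00707151,  0.00273015]), 'opening': 1.0011125661524793}
```

View pics/top0.png

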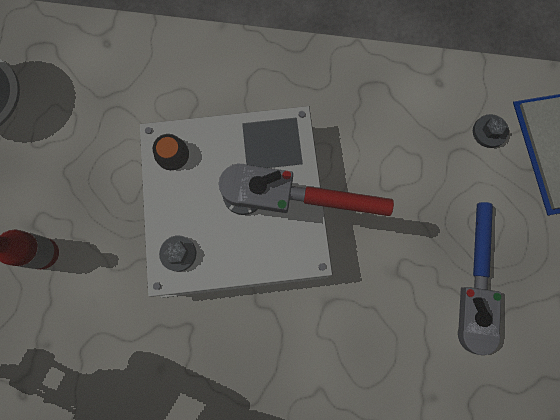

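View pics/scene0.png

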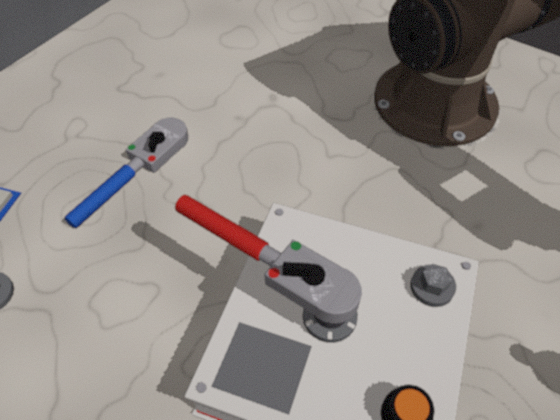

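Top view: red grip from (305,196) to (393,207), head around (255,187), black fin (258,185)→(280,176) pointing at the red dot (288,174), green dot at (282,204). Scene view: the same grip from (180,203) to (263,253), dots at (273,272) red and (296,245) green. Now I triangulate these points.

Run:
```python
from h import *
import pickle
D=pickle.load(open('d0.pkl','rb'))
def masks(d,roi):
    x0,y0,x1,y1=roi
    hsv=cv2.cvtColor(d['pixels'],cv2.COLOR_RGB2HSV); H,S,V=cv2.split(hsv)
    z=np.zeros_like(H);z[y0:y1,x0:x1]=1
    red=((H<8)|(H>172))&(S>140)&(V>60)&(z>0); gr=(H>45)&(H<85)&(S>120)&(z>0)
    out={}
    for k,m in(('r',red),('g',gr)):
        n,l,st,c=cv2.connectedComponentsWithStats(m.astype(np.uint8))
        out[k]=sorted([(int(st[i,4]),c[i],l==i) for i in range(1,n) if st[i,4]>12],key=lambda a:-a[0])
    return out
M={'top':masks(D['top'],(215,150,420,225)),'scene':masks(D['scene'],(160,180,380,330))}
ob={}
for n,m in M.items():
    for k in m: print(n,k,[(a,c.round(1)) for a,c,_ in m[k]])
    ys,xs=np.nonzero(m['r'][0][2]); p=np.c_[xs,ys].astype(float); c=p.mean(0)
    ax=np.linalg.svd(p-c,full_matrices=False)[2][0]; s=(p-c)@ax
    e=[c+ax*s.min(),c+ax*s.max()]
    e.sort(key=lambda q:q[0]*(1 if n=='top' else -1)) # inner first
    ob[n]=dict(inner=e[0],outer=e[1],mid=c,red=m['r'][1][1],green=m['g'][0][1]); 
P={}
for k in ob['top']:
    P[k],r=tri([(D[n],*ob[n][k]) for n in ob]); print(k,P[k].round(1),np.round(r,1))
print('len',np.linalg.norm(P['inner']-P['outer']))
u=P['outer']-P['inner'];u[2]=0;u/=np.linalg.norm(u)
print('u',u,np.degrees(np.arctan2(u[1],u[0])))
m=(P['inner']+P['outer'])/2; print('mid',m,'plug',m-155*u)
d=(P['red']+P['green'])/2; print('dots mid',d, (m-d)@u)
print(D['top']['R'])
b=cv2.resize(D['scene']['pixels'][170:350,160:400][:,:,::-1],None,fx=3.3,fy=3.3,interpolation=2)
cv2.imwrite('pics/crop.png',b)
```

```text
top r [(1346, array([348.6, 200.6])), (43, array([286.4, 174.1]))]
top g []Traceback (most recent call last):
  File "<stdin>", line 22, in <module>
IndexError: list index out of range
```

```bash
cat > m.py <<'E'
from h import *
def masks(d,roi):
    x0,y0,x1,y1=roi
    hsv=cv2.cvtColor(d['pixels'],cv2.COLOR_RGB2HSV); H,S,V=cv2.split(hsv)
    z=np.zeros_like(H);z[y0:y1,x0:x1]=1
    red=((H<8)|(H>172))&(S>140)&(V>60)&(z>0); gr=(H>40)&(H<90)&(S>80)&(z>0)
    out={}
    for k,m in(('r',red),('g',gr)):
        n,l,st,c=cv2.connectedComponentsWithStats(m.astype(np.uint8))
        out[k]=sorted([(int(st[i,4]),c[i],l==i) for i in range(1,n) if st[i,4]>12],key=lambda a:-a[0])
    return out
def measure(D,roi):
    ob={}
    for n in roi:
        m=masks(D[n],roi[n])
        for k in m: print(n,k,[(a,c.round(1)) for a,c,_ in m[k]])
        ys,xs=np.nonzero(m['r'][0][2]); p=np.c_[xs,ys].astype(float); c=p.mean(0)
        ax=np.linalg.svd(p-c,full_matrices=False)[2][0]; s=(p-c)@ax
        e=[c+ax*s.min(),c+ax*s.max()]
        e.sort(key=lambda q:q[0]*(1 if n=='top' else -1))
        ob[n]=dict(inner=e[0],outer=e[1],mid=c)
        if len(m['r'])>1: ob[n]['red']=m['r'][1][1]
        if m['g']: ob[n]['green']=m['g'][0][1]
    P={}
    for k in ob['top']:
        if all(k in o for o in ob.values()):
            P[k],r=tri([(D[n],*ob[n][k]) for n in ob]); print(k,P[k].round(1),np.round(r,1))
    u=P['outer']-P['inner'];print('len',np.linalg.norm(u));u[2]=0;u/=np.linalg.norm(u)
    m=(P['inner']+P['outer'])/2
    print('u',u.round(3),np.degrees(np.arctan2(u[1],u[0])).round(1),'mid',m.round(1),'plug',(m-155*u).round(1))
    return P,u
E
python3 - <<'E'
from m import *
import pickle
D=pickle.load(open('d0.pkl','rb'))
P,u=measure(D,{'top':(215,150,420,225),'scene':(160,180,380,330)})
if 'green' in P:
    d=(P['red']+P['green'])/2; print('dots mid',d)
b=cv2.resize(D['scene']['pixels'][170:350,160:400][:,:,::-1],None,fx=3.3,fy=3.3,interpolation=2)
cv2.imwrite('pics/crop.png',b)
E
```

```text
top r [(1346, array([348.6, 200.6])), (43, array([286.4, 174.1]))]
top g [(55, array([281.6, 203.7]))]
scene r [(1821, array([220.6, 226.1])), (78, array([273.4, 272.3]))]
scene g [(63, array([295.3, 245.5]))]
inner [561.7 -31.  146. ] [0.3 0.3]
outer [ 557.6 -173.1  146.9] [1. 1.]
mid [ 559.3 -101.4  144.6] [1.2 1.2]
red [586.1   1.9 159.6] [0.6 0.6]
green [537.8   3.1 158.3] [0.4 0.4]
len 142.13269084713988
u [-0.028 -1.     0.   ] -91.6 mid [ 559.7 -102.   146.4] plug [564.   52.9 146.4]
dots mid [561.9726263    2.47789751 158.94609676]
```

View pics/crop.png

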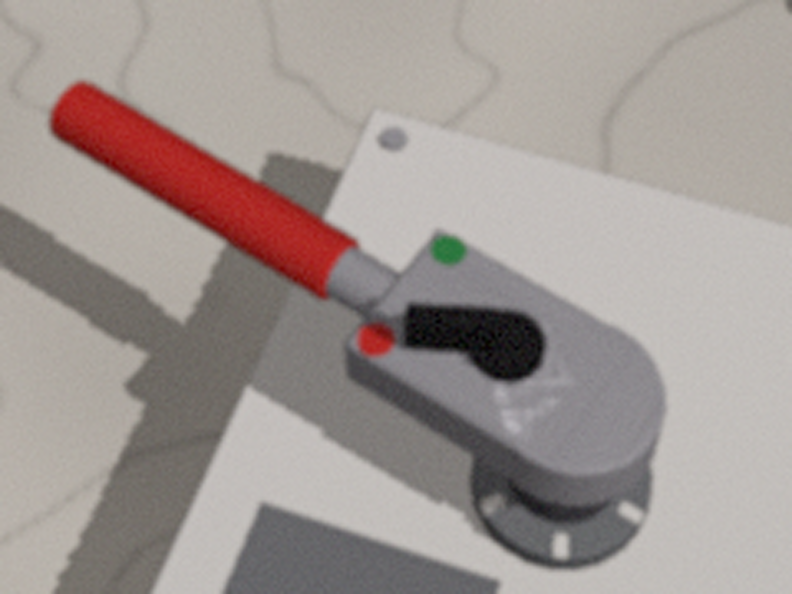

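The crop shows the black fin lying towards the red dot, crop (410,325)→(505,345), with the pivot near (510,345). The triangulation fits the given sizes:
- Grip length is 142 mm, against 140 given.
- Head top is at z≈159 and the grip axis at z≈145. The given offset is 14 mm.
- The two dots are about 50 mm from the plug axis.

Next I work out the tool axes and the way over.

```bash
cat >> h.py <<'E'
from scipy.spatial.transform import Rotation as Rot
def tool():
    s=status.state(); R=Rot.from_euler('xyz',s['tcp_rot']).as_matrix(); return s,R
def to(target,jaw=None):
    s,R=tool(); d=R.T@(np.array(target)-s['eef_pos'])
    print('t',s['t'],'pos',s['eef_pos'].round(1),'F',s['ft_force'].round(1),'op',round(s['opening'],2),'shift',d.round(1))
    if jaw is not None:  # wanted world bearing (deg) of the jaw axis
        z=R[:,2]; a=jaw-np.degrees(np.arctan2(z[1],z[0])); a=(a+90)%180-90
        print('jaw now',np.degrees(np.arctan2(z[1],z[0])).round(1),'turn about tool x',(-a).round(1))
E
python3 - <<'E'
from h import *
import pickle
D=pickle.load(open('d0.pkl','rb'))
s,R=tool(); print(R.round(3))
to([620,-10,300],0)
for z in(0,150,250): print(z,onz(D['top'],20,245,z).round(),onz(D['top'],170,150,z).round())
E
```

```text
[[-0.    -0.955  0.298]
 [-0.001  0.298  0.955]
 [-1.     0.    -0.001]]
t 0.15 pos [186.3 596.4 225.2] F [-0.7 -0.1 -0.4] op 1.0 shift [ -74.4 -594.8 -449.6]
jaw now 72.7 turn about tool x 72.7
0 [431. 491.   0.] [655. 243.   0.]
150 [423. 397. 150.] [606. 194. 150.]
250 [417. 334. 250.] [573. 162. 250.]
```

View pics/wrist0.png

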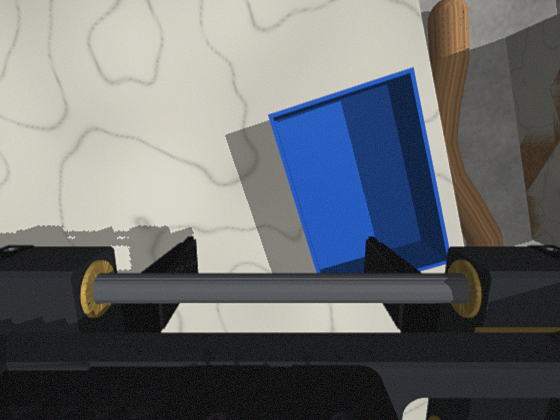

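The wrist picture shows only the blue bin at the side and nothing under the path. I lift first, cross over high, and then turn.

>>> {"method": "apply_moves", "body": {"increments": [[1,-45,0,0,0],[1,-45,0,0,0],[1,-45,0,0,0],[1,0,-30,-22.5,0],[1,0,-30,-22.5,0],[1,0,-30,-22.5,0],[1,0,-30,-22.5,0],[1,0,-30,-22.5,0],[1,0,-30,-22.5,0],[1,0,-30,-22.5,0]]}}

```text
t: 1.15
eef_pos: [340.4, 382.3, 360.6]
tcp_rot: [2.388, 1.571, -2.627]
ft_force: [1.1, -0.6, 0.2]
opening: 0.219
```

>>> {"method": "apply_moves", "body": {"increments": [[1,0,-30,-22.5,0],[1,0,-30,-22.5,0],[1,0,-30,-22.5,0],[1,0,-30,-22.5,0],[1,0,-30,-22.5,0],[1,0,-30,-22.5,0],[1,0,-30,-22.5,0],[1,0,-30,-22.5,0],[1,0,-30,-22.5,0],[1,0,-30,-22.5,0]]}}

```text
t: 2.15
eef_pos: [559.7, 78.0, 360.5]
tcp_rot: [1.306, 1.571, 2.574]
ft_force: [0.8, 0.4, 0.9]
opening: 0.002
```

>>> {"method": "apply_moves", "body": {"increments": [[1,0,-30,-22.5,0],[1,0,-30,-22.5,0],[1,0,0,0,8.1],[1,0,0,0,8.1],[1,0,0,0,8.1],[1,0,0,0,8.1],[1,0,0,0,8.1],[1,0,0,0,8.1],[1,0,0,0,8.1],[1,0,0,0,8.1]]}}

```text
t: 3.15
eef_pos: [602.8, 18.6, 360.3]
tcp_rot: [2.746, 1.57, 2.877]
ft_force: [-1.0, 0.1, -0.2]
opening: 0.005
```

```bash
python3 -c "
from h import *
to([615,-10,176],0);print(tool()[1].round(2))"
```

```text
t 3.15 pos [602.8  18.6 360.3] F [-1.   0.1 -0.2] op 0.0 shift [184.3 -30.    8.4]
jaw now 7.5 turn about tool x 7.5
[[-0.   -0.13  0.99]
 [ 0.    0.99  0.13]
 [-1.    0.   -0.  ]]
```

>>> {"method": "apply_moves", "body": {"increments": [[1,0,0,0,7.5],[1,0,-28.5,14,0],[1,40,0,0,0],[1,40,0,0,0],[1,40,0,0,0],[1,30,0,0,0],[1,0,0,0,0]]}}

```text
t: 3.85
eef_pos: [615.5, -9.7, 206.7]
tcp_rot: [3.004, 1.564, 3.01]
ft_force: [0.7, -0.1, 0.2]
opening: 0.005
```

```bash
python3 -c "
from h import *
to([615,-10,176],0)
d=shot('scene','s1.png')['pixels'];w=shot('wrist','w1.png')['pixels']
cv2.imwrite('pics/c1.png',cv2.resize(np.hstack([d[120:380,150:450],w[140:400,130:430]])[:,:,::-1],None,fx=1.33,fy=1.33,interpolation=2))"
```

```text
t 3.85 pos [615.5  -9.7 206.7] F [ 0.7 -0.1  0.2] op 0.0 shift [30.7 -0.3 -0.2]
jaw now 0.3 turn about tool x 0.3
```

View pics/c1.png

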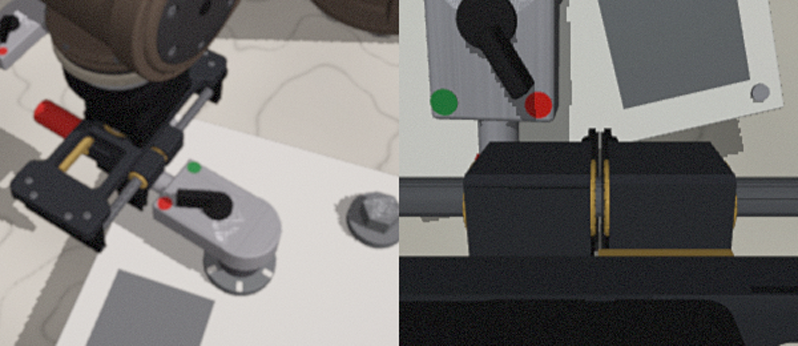

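The fingers are shut and stand at the fin's red-dot side. In the wrist half of the crop the red dot is at (538,104), the fin tip at (522,92), and the fingers at (598,140) are clear of the head. I go down and sweep in -x.

>>> {"method": "apply_moves", "body": {"increments": [[1,16,0,0,0],[1,15,0,0,0],[1,0,0,-8,0],[1,0,0,-8,0],[1,0,0,0,0]]}}

```text
t: 4.45
eef_pos: [600.6, -9.9, 181.4]
tcp_rot: [-0.087, 1.569, -0.081]
ft_force: [-0.5, 0.7, -0.1]
opening: 0.002
```

>>> {"method": "apply_moves", "body": {"increments": [[1,0,0,-5,0],[1,0,0,-5,0],[1,0,0,-5,0],[1,0,0,-5,0],[1,0,0,-4,0],[1,0,0,-4,0],[1,0,0,0,0]]}}

```text
t: 5.15
eef_pos: [572.7, -10.1, 179.6]
tcp_rot: [2.66, 1.571, 2.666]
ft_force: [-0.4, 0.3, 0.0]
opening: 0.002
```

```bash
python3 -c "
from h import *
to([564,-10,176],0)
d=shot('scene','s2.png')['pixels'];w=shot('wrist','w2.png')['pixels']
cv2.imwrite('pics/c2.png',cv2.resize(np.hstack([d[120:380,150:450],w[140:400,130:430]])[:,:,::-1],None,fx=1.33,fy=1.33,interpolation=2))"
```

```text
t 5.15 pos [572.7 -10.1 179.6] F [-0.4  0.3  0. ] op 0.0 shift [ 3.6  0.2 -8.7]
jaw now 0.3 turn about tool x 0.3
```

View pics/c2.png

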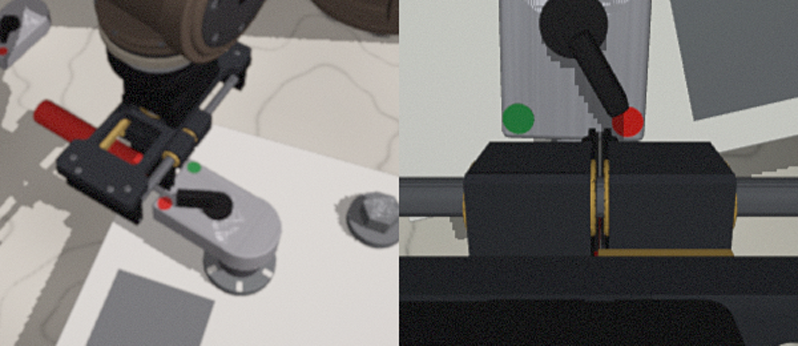

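The fin has not moved: it still points at the red dot, wrist half (627,122), with the fingers at (598,135). Before going on I check my estimate of the fin against the wrist camera.

```bash
python3 -c "
from h import *
to([564,-10,176],0)
d=imaging.read_camera('wrist');s=imaging.read_camera('scene')
toC=lambda p,o:((p-np.array(o))*1.33).round()
for n,X in dict(red=[586,2,159],green=[538,3,159],pivot=[563,23,183],tab=[578.3,-.6,172],tcp=[572.7,-10,180],tip=[572.7,-10,169]).items():
  print(n,'wrist crop',toC(proj(d,np.array(X)),(130,140))+[399,0],'scene crop',toC(proj(s,np.array(X)),(150,120)))
print('wrist dots on z=159: red',onz(d,130+(627-399)/1.33,140+122/1.33,159),'green',onz(d,130+(519-399)/1.33,140+119/1.33,159),'finpivot',onz(d,130+(573-399)/1.33,140+25/1.33,183),'fintip',onz(d,130+(618-399)/1.33,140+106/1.33,183))
"
```

```text
t 5.25 pos [573.2 -10.1 179.7] F [ 0.3 -1.1 -0. ] op 0.0 shift [ 3.7  0.2 -9.2]
jaw now 0.4 turn about tool x 0.4
red wrist crop [628. 123.] scene crop [164. 203.]
green wrist crop [521. 120.] scene crop [193. 167.]
pivot wrist crop [573.  88.] scene crop [197. 182.]
tab wrist crop [612. 138.] scene crop [166. 188.]
tcp wrist crop [598. 166.] scene crop [161. 174.]
tip wrist crop [598. 156.] scene crop [161. 181.]
wrist dots on z=159: red [585.42706979   2.34913742 159.        ] green [537.33293641   3.4213093  159.        ] finpivot [563.15377597  46.49207639 183.        ] fintip [580.15039769  15.95916184 183.        ]
```

The three cameras agree on the dots to within 1 mm, but the fin's pivot shows at y≈46, not the 23 I derived from the grip's mid point. I find the plug axis and pivot directly from the pictures, together with the head's outline.

```bash
python3 -c "
from h import *
import pickle
D=pickle.load(open('d0.pkl','rb'));S,T=D['scene'],D['top']
print('pivot',tri([(S,160+510/3.3,170+330/3.3),(T,258,185)]))
print('fin tip top',tri([(S,160+407/3.3,170+315/3.3),(T,281,174)]))
for z in(79,85,90): print('flange scene',z,onz(S,160+562/3.3,170+497/3.3,z).round(1), 'edges',onz(S,160+473/3.3,170+490/3.3,z).round(1),onz(S,160+651/3.3,170+495/3.3,z).round(1))
# lid height: corner screws
print('lid screw',tri([(S,279,212),(T,322.5,267)]),tri([(S,466,266),(T,157,286)]))
print('head end corners top',onz(T,290,211,159),onz(T,294,171,159),'far round end',onz(T,219,185,159))
print('neck/red',onz(T,305,196,146),onz(T,393,207,146))
cv2.imwrite('pics/c3.png',cv2.resize(T['pixels'][145:225,205:415][:,:,::-1],None,fx=3.8,fy=3.8,interpolation=2))
"
```

```text
pivot (array([560.25070252,  43.63467016, 167.73859733]), [1.1250998001145618, 1.1250998001145847])
fin tip top (array([579.81786423,  10.67459902, 175.55617547]), [1.7886958435697724, 1.7886958435697164])
flange scene 79 [566.7  78.8  79. ] edges [583.6  47.6  79. ] [546.4 108.   79. ]
flange scene 85 [569.4  79.8  85. ] edges [586.1  48.9  85. ] [549.3 108.8  85. ]
flange scene 90 [571.6  80.7  90. ] edges [588.2  50.   90. ] [551.7 109.4  90. ]
lid screw (array([455.32488156, -76.91368258,  77.63447771]), [1.031471028734342, 1.0314710287343418]) (array([388.16888586, 196.45621591,  77.23543928]), [0.8251724147862908, 0.8251724147862505])
head end corners top [527.89573912 -11.83015316 159.        ] [593.1986755  -10.02258024 159.        ] far round end [555.20602442 104.43340512 159.        ]
neck/red [558.13213362 -32.40032366 146.        ] [ 558.11751556 -173.4484375   146.        ]
```

View pics/c3.png

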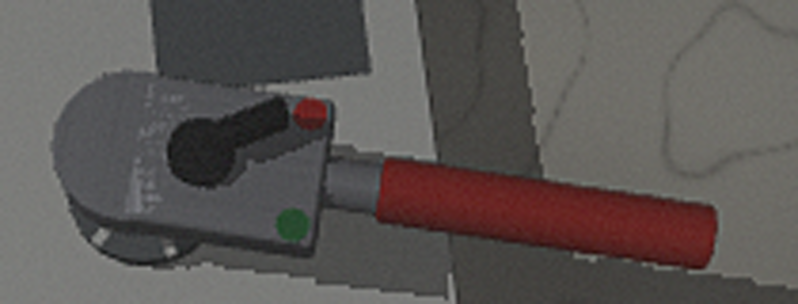

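The crop shows the pivot at (200,150), the fin tip at (285,105), the head's round end at (52,150) and its flat end at (328,180). The head's ends lie at y≈104 and -11, 115 mm apart against 114 given. So the plug axis is at y≈73 and the pivot at (563,43). The red grip's middle is then about 174 mm out rather than the stated 155, and I use the measured points. I back out, shift +20 in y and sweep again.

>>> {"method": "apply_moves", "body": {"increments": [[1,0,0,17,0],[1,0,0,17,0],[1,0,10,0,0],[1,0,11,0,0],[1,3,0,0,0],[1,0,0,0,0]]}}

```text
t: 5.95
eef_pos: [606.3, 11.7, 176.3]
tcp_rot: [3.024, 1.57, 3.032]
ft_force: [0.5, 0.5, -0.2]
opening: 0.005
```

>>> {"method": "apply_moves", "body": {"increments": [[1,0,0,-5,0],[1,0,0,-5,0],[1,0,0,-5,0],[1,0,0,-5,0],[1,0,0,-5,0],[1,0,0,-5,0],[1,0,0,-4,0],[1,0,0,0,0]]}}

```text
t: 6.75
eef_pos: [572.5, 10.9, 176.7]
tcp_rot: [2.702, 1.57, 2.708]
ft_force: [0.4, -0.1, -0.5]
opening: 0.006
```

```bash
python3 -c "
from h import *
to([564,10,176],0)"
```

```text
t 6.75 pos [572.5  10.9 176.7] F [ 0.4 -0.1 -0.5] op 0.01 shift [ 0.7 -0.9 -8.5]
jaw now 0.3 turn about tool x 0.3
```

>>> {"method": "apply_moves", "body": {"increments": [[1,0,0,-4,0],[1,0,0,-3,0],[1,0,0,0,0]]}}

```text
t: 7.05
eef_pos: [565.6, 11.0, 176.6]
tcp_rot: [2.475, 1.57, 2.481]
ft_force: [0.9, -0.8, -0.4]
opening: 0.001
```

```bash
python3 -c "
from h import *
to([564,10,176],0)
d=shot('scene','s4.png')['pixels'];w=shot('wrist','w4.png')['pixels']
cv2.imwrite('pics/c4.png',cv2.resize(np.hstack([d[120:380,150:450],w[140:400,130:430]])[:,:,::-1],None,fx=1.33,fy=1.33,interpolation=2))"
```

```text
t 7.05 pos [565.6  11.  176.6] F [ 0.9 -0.8 -0.4] op 0.0 shift [ 0.6 -1.  -1.6]
jaw now 0.4 turn about tool x 0.4
```

View pics/c4.png

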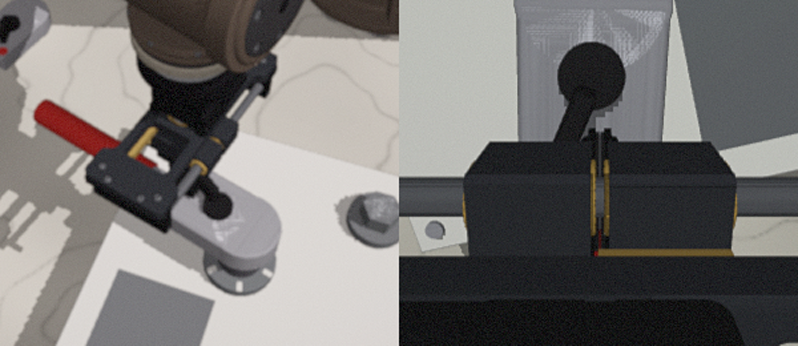

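The fin has swung past the middle to the green side, wrist half (590,90)→(567,140). I push on to the stop in small steps and watch the force.

>>> {"method": "apply_moves", "body": {"increments": [[1,0,0,-2,0],[1,0,0,-1,0],[1,0,0,0,0]]}}

```text
t: 7.45
eef_pos: [562.9, 10.8, 176.6]
tcp_rot: [1.44, 1.571, 1.446]
ft_force: [1.3, -0.5, -0.0]
opening: 0.007
```

>>> {"method": "apply_moves", "body": {"increments": [[1,0,0,-1.5,0],[1,0,0,0,0]]}}

```text
t: 7.65
eef_pos: [561.4, 10.8, 176.6]
tcp_rot: [1.588, 1.571, 1.594]
ft_force: [1.9, 0.8, -0.1]
opening: 0.007
```

>>> {"method": "apply_moves", "body": {"increments": [[1,0,0,-1.5,0],[1,0,0,0,0]]}}

```text
t: 7.85
eef_pos: [559.8, 10.8, 176.6]
tcp_rot: [2.56, 1.571, 2.567]
ft_force: [1.6, 0.6, 0.2]
opening: 0.004
```

>>> {"method": "apply_moves", "body": {"increments": [[1,0,0,-1.5,0],[1,0,0,0,0]]}}

```text
t: 8.05
eef_pos: [558.5, 10.7, 176.7]
tcp_rot: [0.005, 1.571, 0.011]
ft_force: [2.4, -0.6, -0.2]
opening: 0.002
```

>>> {"method": "apply_moves", "body": {"increments": [[1,0,0,-1.5,0],[1,0,0,0,0]]}}

```text
t: 8.25
eef_pos: [556.9, 10.8, 176.6]
tcp_rot: [1.656, 1.571, 1.662]
ft_force: [2.8, -0.5, 0.5]
opening: 0.007
```

```bash
python3 -c "
from h import *
to([564,10,176],0)
w=shot('wrist','w5.png')
g=cv2.cvtColor(w['pixels'],cv2.COLOR_RGB2GRAY); 
for v in range(190,246,5):
  x=np.nonzero(g[v,200:330]<45)[0]+200; print(v,x.min() if len(x) else 0,x.max() if len(x) else 0,len(x))
b=w['pixels'][120:300,160:400]
cv2.imwrite('pics/c5.png',cv2.resize(b[:,:,::-1],None,fx=3,fy=3,interpolation=2))"
```

```text
t 8.25 pos [556.9  10.8 176.6] F [ 2.8 -0.5  0.5] op 0.01 shift [ 0.6 -0.8  7.1]
jaw now 0.4 turn about tool x 0.4
190 265 312 48
195 264 313 50
200 264 313 50
205 265 312 48
210 267 310 44
215 265 306 42
220 261 297 37
225 257 283 27
230 253 279 27
235 249 275 27
240 245 288 42
245 243 293 49
```

View pics/c5.png

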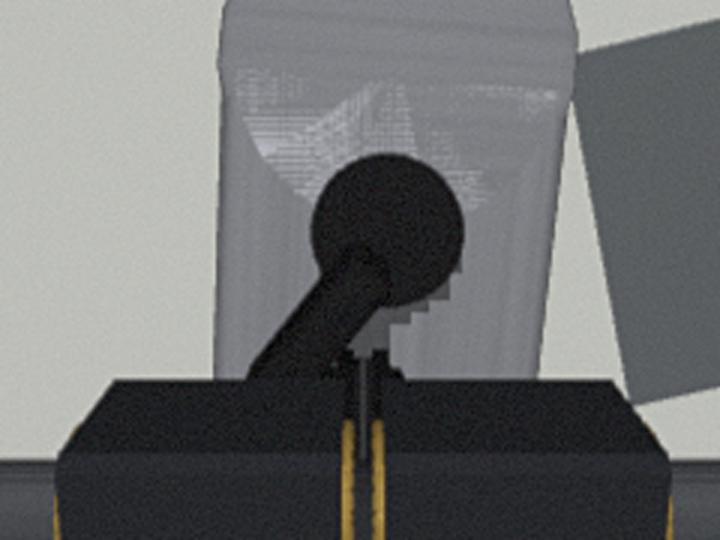

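The fin leans well to the green side, crop (370,260)→(260,370). I compute its bearing by casting the fin's edges onto its top plane at z=183.

```bash
python3 -c "
from h import *
w=imaging.read_camera('wrist')
def b(p,q,z):
  d=onz(w,*q,z)-onz(w,*p,z); return np.degrees(np.arctan2(d[1],d[0])).round(1)
print('fin left',b((257,225),(243.5,243),183),'right',b((283,225),(275,235),183))
# head plate sides (z 159), crop/3+offset
f=lambda x,y:(160+x/3,120+y/3)
print('head sides',b(f(220,100),f(215,375),159),b(f(572,100),f(537,375),159))
print('pivot',onz(w,*f(388,229),178))
"
```

```text
fin left -126.1 right -127.2
head sides -92.7 -94.1
pivot [561.03757035  48.57478071 178.        ]
```

Fin bearing is about -126.6° and the head about -93°, so the lever is at about +0.59 rad, the stop. One more nudge to be sure, then back off and rise.

>>> {"method": "apply_moves", "body": {"increments": [[1,0,0,-1.5,0],[1,0,0,0,0]]}}

```text
t: 8.55
eef_pos: [555.3, 10.8, 176.6]
tcp_rot: [2.466, 1.571, 2.472]
ft_force: [1.0, -0.6, 0.2]
opening: 0.007
```

>>> {"method": "apply_moves", "body": {"increments": [[1,0,0,4,0],[1,0,0,6,0],[1,-20,0,0,0],[1,-45,0,0,0],[1,-40,0,0,0],[0.5,-20,0,0,0],[0.5,0,-40,0,0],[0.5,0,-40,0,0],[0.5,0,-35,0,0],[0.5,0,0,0,0]]}}

```text
t: 9.55
eef_pos: [566.3, -107.5, 301.3]
tcp_rot: [-2.699, 1.57, -2.696]
ft_force: [-0.4, 0.6, -0.6]
opening: 0.367
```

```bash
python3 -c "
from m import *
to([559,-93,136],0)
D={n:shot(n,n+'6.png') for n in('scene','top','wrist')}
try: P,u=measure(D,{'top':(215,150,420,225),'scene':(160,180,380,330)})
except Exception as e: print(e)
cv2.imwrite('pics/c6.png',cv2.resize(np.hstack([D['scene']['pixels'][120:380,150:450],D['wrist']['pixels'][140:400,130:430]])[:,:,::-1],None,fx=1.33,fy=1.33,interpolation=2))"
```

```text
t 9.55 pos [ 566.3 -107.5  301.3] F [-0.4  0.6 -0.6] op 0.37 shift [165.3  14.6  -7.1]
jaw now 0.2 turn about tool x 0.2
top r []
top g []
list index out of range
```

View pics/c6.png

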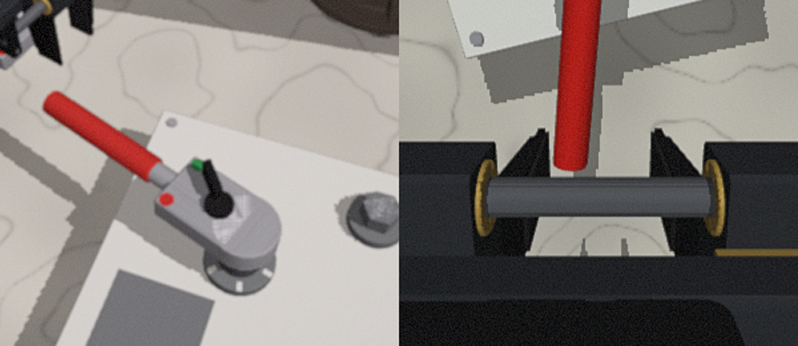

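The lever now covers the green dot, scene half (210,180), and the red dot is free at (166,199). The grip is clear, with the fingers on either side of it further out. I measure the handle's direction on its known height.

```bash
cat > g.py <<'E'
from m import *
def grip(roi=(100,120,480,400),name='scene'):
    d=imaging.read_camera(name); m=masks(d,roi); ys,xs=np.nonzero(m['r'][0][2]); p=np.c_[xs,ys].astype(float)
    rect=cv2.minAreaRect(p.astype(np.float32)); bx=cv2.boxPoints(rect)
    e=[(bx[i]+bx[(i+1)%4])/2 for i in range(4)]
    e=(e[0],e[2]) if np.linalg.norm(e[0]-e[2])>np.linalg.norm(e[1]-e[3]) else (e[1],e[3])
    A,B=[onz(d,*q,145) for q in e]; plug=np.array([563.5,73,145])
    if np.linalg.norm(A-plug)>np.linalg.norm(B-plug): A,B=B,A
    u=(B-A)/np.linalg.norm(B-A)
    print('inner',A.round(1),'outer',B.round(1),'len',np.linalg.norm(B-A).round(1),'bearing',np.degrees(np.arctan2(u[1],u[0])).round(1),'from plug to outer',np.degrees(np.arctan2(*(B-plug)[1::-1])).round(1),np.linalg.norm(B-plug).round(1))
    return d,m
E
python3 - <<'E'
from g import *
d,m=grip()
print([(k,[(a,c.round(1)) for a,c,_ in m[k]]) for k in m])
to([559,-93,136],0)
E
```

```text
inner [554.4 -30.7 145. ] outer [ 543.1 -174.4  145. ] len 144.1 bearing -94.5 from plug to outer -94.7 248.2
[('r', [(1761, array([225.7, 221. ])), (68, array([274.5, 269.5])), (13, array([150.5, 158.5]))]), ('g', [(65, array([298.4, 243.8])), (18, array([131.7, 146.3]))])]
t 9.75 pos [ 566.2 -103.5  301.5] F [ 0.3 -0.1 -0.2] op 0.49 shift [165.5  10.4  -7.1]
jaw now 0.4 turn about tool x 0.4
```

The handle is now at -94.6°, against -91.5° at the start, so it gave about 3° clockwise. I straddle the grip loosely at about 170 mm from the axis.

>>> {"method": "apply_moves", "body": {"increments": [[0.5,0,7.5,-16,0],[0.5,0,0,0,5],[0.5,40,0,0,0],[0.5,40,0,0,0],[0.5,20,0,0,0],[0.5,0,0,0,0]]}}

```text
t: 10.35
eef_pos: [549.2, -95.3, 199.2]
tcp_rot: [2.895, 1.566, 2.816]
ft_force: [-0.0, -0.2, 0.3]
opening: 0.495
```

Run:
```python
from g import *
to([550,-96,137],-4.6)
w=shot('wrist','w7.png'); s=shot('scene','s7.png')
cv2.imwrite('pics/c7.png',cv2.resize(np.hstack([s['pixels'][100:360,100:400],w['pixels'][140:400,130:430]])[:,:,::-1],None,fx=1.33,fy=1.33,interpolation=2))
for X in([550,-96,137],[550,-96,145]): print(proj(w,np.array(X)))
```

```text
t 10.35 pos [549.2 -95.3 199.2] F [-0.  -0.2  0.3] op 0.5 shift [62.2 -0.7  1.2]
jaw now -4.6 turn about tool x 0.0
[282.42112425 232.35292891]
[282.42800702 235.64940524]
```

View pics/c7.png

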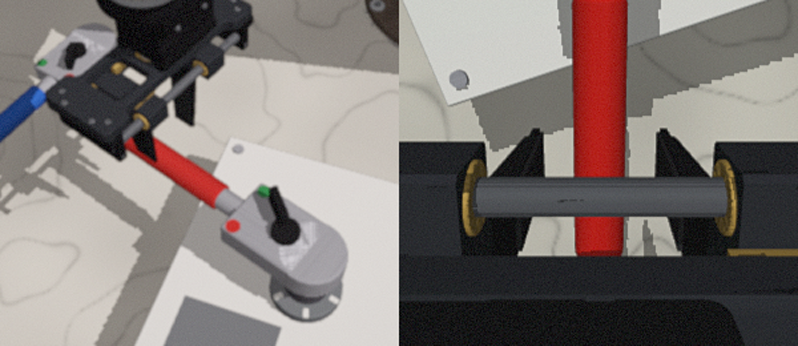

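The grip, at x≈600 in the wrist half, lies midway between the open fingers at 540 and 657. I go down 62 and then begin the arc, at 5° a row on a 170 mm radius.

>>> {"method": "apply_moves", "body": {"increments": [[0.5,32,0,0,0],[0.5,30,0,0,0],[0.5,0,0,0,0]]}}

```text
t: 10.75
eef_pos: [549.5, -96.2, 138.4]
tcp_rot: [2.891, 1.568, 2.81]
ft_force: [-0.1, 0.0, -1.0]
opening: 0.498
```

>>> {"method": "apply_moves", "body": {"increments": [[0.5,0,0.65,14.8,-5],[0.5,0,0.65,14.8,-5],[0.5,0,0.65,14.8,-5],[0.5,0,0.65,14.8,-5],[0.5,0,0,0,0]]}}

```text
t: 11.25
eef_pos: [610.5, -91.0, 141.9]
tcp_rot: [-0.515, 1.568, -0.245]
ft_force: [-1.0, -0.1, 0.7]
opening: 0.504
```

```bash
cat >> g.py <<'E'
def arc():
    s,R=tool(); d=s['eef_pos'][:2]-[563.5,73]; z=R[:,2]
    print('t',s['t'],'r',np.hypot(*d).round(1),'bearing',np.degrees(np.arctan2(d[1],d[0])).round(1),'jaw-90',(np.degrees(np.arctan2(z[1],z[0]))-90).round(1),'F',s['ft_force'].round(1),'z',s['eef_pos'][2].round(1))
E
python3 - <<'E'
from g import *
arc()
E
```

```text
t 11.25 r 170.6 bearing -74.0 jaw-90 -74.5 F [-1.  -0.1  0.7] z 141.9
```

>>> {"method": "apply_moves", "body": {"increments": [[0.5,3,0.65,14.8,-5],[0.5,2,0.65,14.8,-5],[0.5,1,0.65,14.8,-5],[0.5,1,0.65,14.8,-5],[0.5,0.5,0.65,14.8,-5],[0.5,0,0,0,0]]}}

```text
t: 11.85
eef_pos: [674.6, -56.4, 133.8]
tcp_rot: [-0.914, 1.569, -0.21]
ft_force: [-1.9, -1.2, 1.1]
opening: 0.505
```

Run:
```python
from g import *
arc()
d,m=grip((100,60,400,400))
```

```text
t 11.85 r 170.5 bearing -49.3 jaw-90 -49.6 F [-1.9 -1.2  1.1] z 133.8
inner [628.1  -9.4 145. ] outer [651.9 -41.9 145. ] len 40.2 bearing -53.8 from plug to outer -52.4 144.9
```

>>> {"method": "apply_moves", "body": {"increments": [[0.5,0,0.65,14.8,-5],[0.5,0,0.65,14.8,-5],[0.5,0,0.65,14.8,-5]]}}

```text
t: 12.2
eef_pos: [703.1, -24.7, 133.3]
tcp_rot: [-2.595, 1.57, -1.63]
ft_force: [-3.1, -2.5, 2.2]
opening: 0.503
```

>>> {"method": "apply_moves", "body": {"increments": [[0.5,-1,0.65,14.8,-5],[0.5,0,0.4,11.8,-4],[0.5,0,0,0,0],[0.5,0,0,0,0]]}}

```text
t: 12.6
eef_pos: [716.5, -1.6, 133.8]
tcp_rot: [-1.095, 1.57, 0.023]
ft_force: [-1.1, -0.8, 1.0]
opening: 0.499
```

Run:
```python
from g import *
arc()
d,m=grip((100,60,450,420))
```

```text
t 12.6 r 170.2 bearing -26.0 jaw-90 -25.9 F [-1.1 -0.8  1. ] z 133.8
inner [738.5 -22.8 145. ] outer [777.2 -46.4 145. ] len 45.4 bearing -31.4 from plug to outer -29.2 244.8
```

The force in motion was about 4 N, so the plug is being driven. The handle is at about -29.3°, which is 62° from its start. I add 2° for give, centre the jaws off the bar and lift.

>>> {"method": "apply_moves", "body": {"increments": [[0.5,0,0.1,6,-2],[0.5,0,0,0,0],[0.4,0,0,-4,0],[0.4,0,0,-4,0],[0.4,0,0,0,0]]}}

```text
t: 13.15
eef_pos: [716.1, -3.4, 133.0]
tcp_rot: [-0.015, 1.57, 1.142]
ft_force: [0.1, 0.4, 0.5]
opening: 0.6
```

>>> {"method": "apply_moves", "body": {"increments": [[0.4,-20,0,0,0],[0.4,-40,0,0,0],[0.4,-45,0,0,0],[0.4,-45,0,0,0],[0.4,0,-40,0,0],[0.4,0,-40,0,0],[0.4,0,0,0,0],[0.4,0,0,0,0]]}}

```text
t: 13.95
eef_pos: [789.6, -35.3, 281.7]
tcp_rot: [1.624, 1.569, 2.781]
ft_force: [0.4, -0.1, 0.9]
opening: 0.597
```

Run:
```python
from g import *
arc()
d,m=grip((0,60,560,420))
print([(k,[(a,c.round(1)) for a,c,_ in m[k]]) for k in m])
t=shot('top','t8.png')['pixels']
cv2.imwrite('pics/c8.png',np.vstack([cv2.resize(d['pixels'],(440,330)),cv2.resize(t,(440,330))[:270]])[:,:,::-1])
```

```text
t 13.95 r 250.7 bearing -25.6 jaw-90 -23.7 F [ 0.4 -0.1  0.9] z 281.7
inner [653.2  20.8 145. ] outer [751.5 -38.2 145. ] len 114.6 bearing -31.0 from plug to outer -30.6 218.4
[('r', [(2389, array([206.4, 349.4])), (86, array([289. , 329.5]))]), ('g', [(81, array([271.2, 294.9]))])]
```

View pics/c8.png

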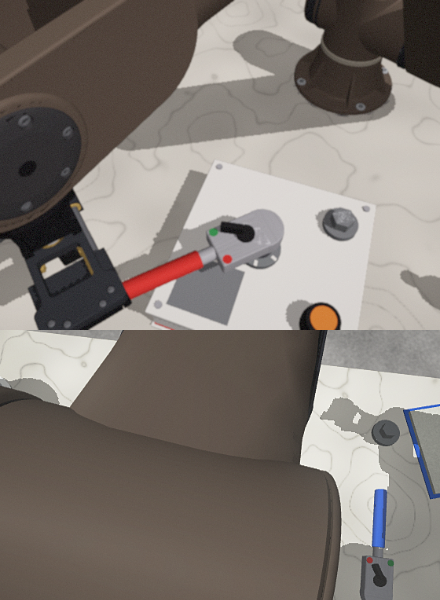

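The ratchet is free of the fingers. The lever is still at the green side, scene half (222,228), with the red dot at (228,258). I check the swing exactly from the dots, which the arm does not hide, and the plug's turn from the flange's white marks.

Run:
```python
from g import *
import pickle
D=pickle.load(open('d0.pkl','rb'))
d=imaging.read_camera('scene')
def dots(d,r,g):
    R,G=onz(d,*r,159),onz(d,*g,159); v=R-G; m=(R+G)/2-[563.5,73,159]
    print('handle bearing: from red-green',(np.degrees(np.arctan2(v[1],v[0]))-90).round(1),' from plug->mid',np.degrees(np.arctan2(m[1],m[0])).round(1),'dist',np.hypot(*m[:2]).round(1))
dots(D['scene'],(273.4,272.3),(295.3,245.5)); dots(d,(289,329.5),(271.2,294.9))
for n,e in(('0',D['scene']),('1',d)):
    H,S,V=cv2.split(cv2.cvtColor(e['pixels'],cv2.COLOR_RGB2HSV))
    z=np.zeros_like(V); c=proj(e,np.array([566,76,88.])); cv2.circle(z,(int(c[0]),int(c[1])),25,1,-1)
    k,l,st,ce=cv2.connectedComponentsWithStats(((V>185)&(z>0)).astype(np.uint8))
    for i in range(1,k):
        if 4<st[i,4]<60:
            X=onz(e,*ce[i],88); q=X-[567,77,88]; print(n,st[i,4],ce[i].round(1),'bearing',np.degrees(np.arctan2(q[1],q[0])).round(0),'r',np.hypot(*q[:2]).round(1))
```

```text
handle bearing: from red-green -91.7  from plug->mid -91.4 dist 70.1
handle bearing: from red-green -31.4  from plug->mid -29.7 dist 70.9
0 9 [350.3 324.6] bearing 102.0 r 28.3
0 11 [329.4 335.1] bearing 30.0 r 24.9
1 5 [329.8 307.6] bearing -151.0 r 13.6
1 12 [341.6 308.6] bearing 160.0 r 20.5
1 21 [347.8 327.9] bearing 90.0 r 27.1
1 27 [325. 334.] bearing 17.0 r 24.4
```

The handle swung about 60.3 to 61.7° (two estimates), its peak under load was about 64°, and the plug's marks have moved. The lever is on green, and the fingers are at z≈270, clear of everything. I hand it in.

```bash
python3 -c "
from h import *
to([0,0,0]); print(env.job_done())"
```

```text
t 14.1 pos [788.9 -34.4 283.6] F [ 0.7  0.7 -0.1] op 0.6 shift [ 283.5  736.6 -284.7]
the job is handed in; nothing more can be done
None
```

I flipped the lever to the loosen side and swung the handle about 61° anticlockwise. I then let go, leaving the ratchet on the plug, and handed the job in at 14.1 s.

**Lever:** I pushed it over with shut fingers. While I was still pushing, the fin measured about +0.59 rad, and one more nudge followed. The last picture still shows it on the green side.

**Handle:** Two estimates put its final swing at 60.3° and 61.7° from the start. It reached roughly 64° under load and fell back a little on release.

**Plug:** The force during the swing was about 4 N, which fits the plug being turned. The flange's white marks moved, but their spacing leaves the exact turn unclear: about 60° or 47°.

**Checks that failed or disagreed:**
- **First sweep missed the fin.** I had placed the pivot from the stated 155 mm to the grip's middle, but the pictures put the grip's middle about 174 mm from the plug axis. I re-measured the head and pivot directly, and the second sweep worked.
- **Handle moved clockwise.** Pushing the lever to its stop moved the handle about 3° clockwise. I counted the swing from the original position.

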